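# Set a binding post with one turn of the bench press flywheel

## Task

One of the two sample-card decks still has its brass binding post standing proud: lay that deck on the bed of the bench press, post up and post end first, and slide it between the side guides until it just rests against the back gauge, without shoving the gauge off its setting. Then take the crank handle and turn the flywheel through exactly one revolution, the top of the wheel going away from you, so that the ram strokes down and up once, presses the post home, and the handle ends straight up again. The handle is only clamped in its slot, at a radius the last user chose, so follow the circle by feel and do not force it along the slot; let go, leave the deck in the press, and leave the other things where they are.

Things in the scene. Friction and masses are not known exactly. Their poses are not given: they have to be found in the camera images.
- press: Grey cast bench press, fixed, with a dark spoked flywheel on its right. Origin on the table under the ram axis; x points from the open mouth (towards the robot) back to the column, y to its left, z up. Head: two cheeks, front at x -24 mm, y -32 to +32, 96 to 222 mm above the table; nothing is higher except wheel and handle (up to 260 mm). Ram up: punch face 82 mm above the table.
- ram_axis (a point): Point on the bed's top, 40 mm above the table, on the vertical axis of the ram. The deck is home when its post stands over this point: its end then touches the back gauge. The flat steel bed runs from x -58 to +46 mm in the press's frame and goes on forwards, at the same height, as a 52 mm wide feed tongue to x -132 mm.
- guide_mouth (a point): Point on the bed's top midway between the front ends of the two straight side guides, 38 mm in front of the ram axis. The guides stand 13 mm above the bed, 63 mm apart, from here to 56 mm further in; in front of this point they flare out to 80 mm apart over 20 mm.
- gauge_face (a point): Middle of the back gauge's front face, as set: a steel plate across the bed, 52 mm wide, 15 mm high, 22 mm behind the ram axis.
- wheel_center (a point): Point on the flywheel's shaft axis (parallel to the press's y, 185 mm above the table), 117 mm to the press's right (-y), near the middle of the handle's length. The handle's centre circles this point at a radius between 42 and 62 mm, different each time and not measured; at wheel angle 0 the handle is straight above it.
- shaft_end (a point): End of the wheel's shaft, 70 mm right of the ram axis. The 150 mm flywheel's outer face is 62 mm right of the ram axis. Crank handle: black cylinder, 24 mm diameter, free to spin on its stud, sticking out level to the right from 68 to 147 mm right of the ram axis. The stud is clamped in a radial slot of the wheel.
- flywheel (a joint): Wheel angle, rad: 0 with handle and ram up (starts within 0.1 of it), growing as the top of the wheel goes away from the robot (+x of the press); pi is the bottom of the stroke, 2 pi one full turn, handle and ram up again. The ram moves 24 mm. The wheel stays where it is left; turning takes 2 to 3 N at the handle, up to about 14 N while the post is pressed in.
- stud (a joint): How far the handle's stud has slipped along its slot from where it was clamped, in m, 0 at the start, positive outwards. The clamp slips when the handle is forced along the slot (towards or away from the shaft) with more than about 10 N.
- back_gauge (a joint): How far the back gauge has been shoved back from its setting, in m, 0 at the start. It slips when pushed with more than about 14 N.
- deck: The deck to be finished: stack of grey sample cards, 165 x 60 x 16 mm, about 0.16 kg, rigid, lying on the table. Origin at the middle of its underside, x along its length towards the post end, z up. The brass post stands 22 mm from the +x end, on the centre line.
- deck_post (a point): Point on the deck's underside below the post, 60.5 mm from the deck's origin along its x axis.
- post (a joint): How far the brass post has been pressed in, in m: 0 to 0.003 at the start (its 12 mm head then stands 9 to 12 mm off the deck), 0.012 fully home with the head on the deck. It takes about 40 N, which the press gives.
- finished_deck: A finished deck of the same size, its post already home; origin at the middle of its underside. Leave it.
- post_tray: Small open steel tray, 85 x 110 x 24 mm, with spare brass posts; origin under its middle. Leave it.
- elec_tape: Roll of black tape, 59 x 57 x 19 mm; origin under its middle. Leave it.
- clamp: Black spring clamp with orange tips, 50 x 123 x 20 mm; origin under its middle. Leave it.

How it is judged (in metres and radians):
On the way, in this order (a step that is already met when the one before it is completed fails the run):
1. the deck lies flat on the bed with its end against the back gauge and the post, still proud, under the ram, before the wheel is turned (x of deck_post in the frame of press above -0.002 m and horizontal distance between deck_post and ram_axis below 0.003 m and z of deck_post in the frame of press between 0.037 and 0.043 m and angle between deck's own z axis and vertical below 0.05 rad and value of joint post below 0.006 m and value of joint flywheel below 0.4 rad), for 0.2 s.
2. the wheel passes the bottom of the stroke and the ram has pressed the post home (x of deck_post in the frame of press above -0.002 m and horizontal distance between deck_post and ram_axis below 0.003 m and z of deck_post in the frame of press between 0.037 and 0.043 m and angle between deck's own z axis and vertical below 0.05 rad and value of joint post above 0.0105 m and value of joint flywheel between 2.4 and 4.4 rad), for 0.1 s.
At the end, for the whole second after the job is handed in: The post is pressed home (within 1.5 mm), the deck lies flat on the bed with its post within 3 mm of the ram axis and its end within 2 mm of the gauge's setting, and the wheel rests after one full turn with the handle straight up again, within 0.14 rad (8 degrees) (x of deck_post in the frame of press above -0.002 m and horizontal distance between deck_post and ram_axis below 0.003 m and z of deck_post in the frame of press between 0.037 and 0.043 m and angle between deck's own z axis and vertical below 0.05 rad and value of joint post above 0.0105 m and value of joint flywheel between 6.143 and 6.423 rad and velocity of joint flywheel between -0.05 and 0.05 rad/s and linear speed of deck below 0.01 m/s); the robot touches nothing.
It fails at once if the back gauge is shoved more than 2 mm off its setting (value of joint back_gauge above 0.002 m).
It fails at once if the handle is forced more than 2.5 mm along its slot (value of joint stud above 0.0025 m or value of joint stud below -0.0025 m).
It fails at once if the wheel is turned backwards from its rest, or carried more than 0.35 rad past one revolution (value of joint flywheel below -0.4 rad or value of joint flywheel above 6.633 rad).
It fails at once if a thing standing by (finished deck, tray, tape, clamp) is moved more than 20 mm (distance of any of finished_deck, post_tray, elec_tape, clamp from where it was at the start of the episode above 0.02 m).
It also fails if it takes over 70 s, if anything falls off the work surface, if the arm or the gripper's body presses on something with over 40 N, if the wrist force passes 120 N, or if a joint passes its speed limit or range.

## Robot

A 6-joint arm with a two-finger parallel gripper is mounted at the origin on a cart in front of the work surface, level with it; the furniture and walls round the work are solid. World frame = base frame: x ahead of the robot, y to its left, z up, the work surface at z = 0. Lengths are in mm, angles in rad, forces in N, time in s.
With the tool pointing down it reaches from about 400 to 825 mm from the base axis. Payload 7 kg.
Tool frame: the origin (TCP) lies at the very end of the fingers, on their centre line; the grasp point (between the pads) lies 19 mm behind it; z points along the fingers, y is the line along which they close (so a half turn about z gives the same grasp; the last joint's range is limited). The gripper opens to 88 mm and grips with 3 to 60 N. Pads are 19 mm wide; open, the fingers measure 130 mm over their backs; the gripper's body (78 mm by 193 mm) begins 47 mm behind the grasp point.
Start: joints at [1.598, 0.359, 0.012, 0, -1.224, -0.288], TCP at [174.061, 652.149, 226.561] pointing down, gripper open.
Joint ranges: [-3.07, 3.07], [-1.43, 2.12], [-1.02, 1.25], [-3.03, 1.67], [-3.05, -0], [-3.03, 3.03]. Speed limits (rad/s): [2.39, 2.39, 3.01, 3.14, 3.14, 3.14].

## Interface

Orientations are given as a unit quaternion [x, y, z, w].
In Python, from plant import bot, cams, order gives the robot as it stands (bot), with the cameras (cams) and the job (order). Calls block until the motion is done:
- bot.move_ptp(position, orientation): joint-space move of the TCP to a pose.
- bot.line_to(position, velocity=150, ori=None): straight line of the TCP; ori=None keeps the orientation; velocity is the mean speed in mm/s.
- bot.move_joints(angles): joint-space move.
- bot.move_gripper(opening, force=None): finger opening in mm; force is the grip in N (None keeps the last); returns when the fingers have stopped.
- bot.pause(seconds).
- bot.solve_ik(position, orientation): joint angles nearest the present ones, or None.
- bot.read_state(): the state.
- cams.camera(name): name is "scene" or "side" or "wrist"; returns the picture (384x512x3 uint8, red, green, blue); there is no depth.
- cams.get_calibration(name): a dict with "fx", "fy", "cx", "cy" (pixels), "view" (4x4, takes a point from world to camera coordinates); the wrist camera has in their place "T_tool_cam" (4x4, takes a point from camera to tool coordinates, whose origin is the TCP and whose axes are the flange's). Camera axes: x right, y up, looking along -z (the intrinsics and any distortion apply to the point x, -y, -z); pixel columns grow to the right and rows downward; lengths in mm; the calibration is good to about 2 mm. The wrist camera is an equidistant fisheye: a pixel r from the principal point sees the ray r / f radians off the axis. A picture is of the moment at which its call begins: read the wrist's pose just before it. get_calibration takes no time and is no camera call.
A pose or a line that the arm cannot do raises bot.Unreachable and nothing moves.
- order.close_job(): hands the job in; it is judged then, once.
The state is a dict: "t": time; "joint_pos": joint angles; "qvel": joint speeds; "tau": joint torques, N m; "tcp_pos": TCP position; "eef_rot": TCP orientation; "contact_force": force on the tool from outside, world axes, zero at the start; "moment": the same for the moment, N m; "width": finger opening in mm; "finger_force": force on a finger pad.
Only numpy, scipy, OpenCV 4.12 (cv2) and the standard library are available. Lean on these libraries where they do the work, as an engineer would, in place of code of your own. Each camera call takes 0.05 s, during which the arm holds its last target. There are 200 camera calls.

## Working session

There is one attempt and no reset: what is moved stays moved. The work goes in short steps, each a Python script; the robot and the scene stay as the last script left them, time stands still between calls to the robot, and variables do not carry over. Pictures are saved under pics/ and viewed, at most 10 in all, crops included, and the job is handed in when it is done.

```bash
ls; mkdir -p pics; python3 - <<'E'
from plant import bot, cams, order
import cv2,numpy as np
for n in("scene","side"):
    im=cams.camera(n); cv2.imwrite(f"pics/{n}0.png",cv2.resize(im[:,:,::-1],None,fx=1.5625,fy=1.5625,interpolation=cv2.INTER_CUBIC))
    c=cams.get_calibration(n); print(n,{k:np.round(v,3).tolist() for k,v in c.items()})
s=bot.read_state();im=cams.camera("wrist");cv2.imwrite("pics/wrist0.png",im[:,:,::-1])
print(s); print(cams.get_calibration("wrist"))
E
```

```text
pics
plant.py
scene {'fx': 362.056, 'fy': 362.056, 'cx': 253.447, 'cy': 188.231, 'view': [[0.553, -0.833, 0.009, -285.221], [0.623, 0.42, 0.66, -463.715], [-0.553, -0.36, 0.751, -737.596], [0.0, 0.0, 0.0, 1.0]]}
side {'fx': 424.179, 'fy': 424.179, 'cx': 254.241, 'cy': 192.356, 'view': [[-0.951, -0.31, 0.001, 549.839], [0.273, -0.834, 0.48, -183.988], [-0.148, 0.457, 0.877, -1372.94], [0.0, 0.0, 0.0, 1.0]]}
{'t': 0.1, 'joint_pos': array([ 1.59813350e+00,  3.59351622e-01,  1.11524340e-02, -2.99849885e-04,
       -1.22409494e+00, -2.88088475e-01]), 'qvel': array([0.00308711, 0.00014068, 0.00128282, 0.00042943, 0.0005174 ,
       0.00042632]), 'tau': array([-1.94480628e-03, -5.84162951e+01,  2.93751848e+01,  7.01563373e+00,
        1.02070443e-02, -4.39652956e-05]), 'tcp_pos': array([173.94347576, 651.75403215, 225.69527455]), 'eef_rot': array([ 9.91506201e-01, -1.30057191e-01, -2.15944141e-05,  7.61745448e-04]), 'contact_force': array([0.45498169, 0.59566342, 0.20599739]), 'moment': array([ 0.00305402,  0.00304799, -0.01631587]), 'finger_force': 0.0, 'width': 87.4689476260683}
{'fx': 297.3186396354542, 'fy': 297.3186396354542, 'cx': 255.14925661029872, 'cy': 193.101169198114, 'T_tool_cam': array([[-2.00911373e-03,  9.67301537e-01,  2.53621176e-01,
         6.73649938e+01],
       [ 9.99997932e-01,  2.02320345e-03,  2.05273755e-04,
        -3.84999572e-02],
       [-3.14565621e-04,  2.53621064e-01, -9.67303601e-01,
        -1.56801909e+02],
       [ 0.00000000e+00,  0.00000000e+00,  0.00000000e+00,
         1.00000000e+00]])}
```

View pics/scene0.png

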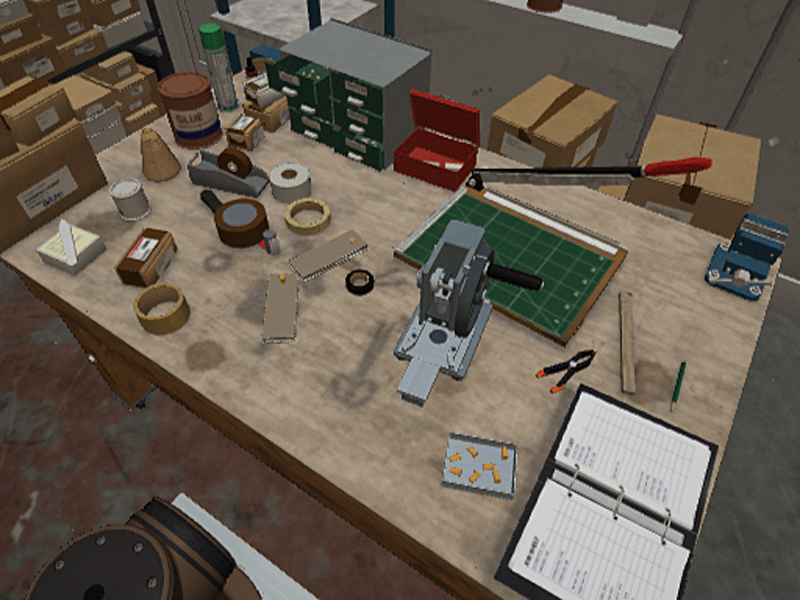

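View pics/side0.png

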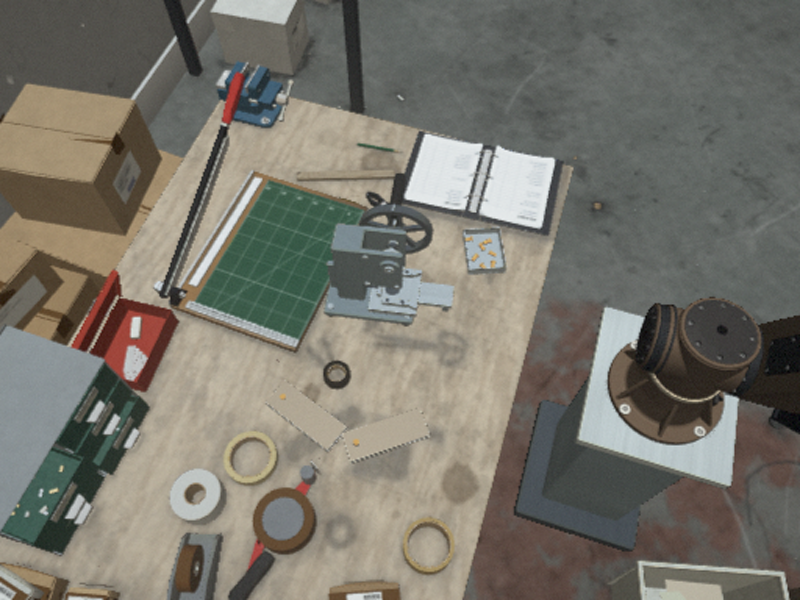

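```bash
python3 - <<'E'
import cv2,numpy as np
# crops from native images re-taken (arm has not moved)
from plant import bot, cams, order
S=cams.camera("scene")[:,:,::-1];D=cams.camera("side")[:,:,::-1]
cv2.imwrite("pics/S.png",S);cv2.imwrite("pics/D.png",D)
def crop(im,x,y,w,h,f):
    c=cv2.resize(im[y:y+h,x:x+w],None,fx=f,fy=f,interpolation=cv2.INTER_CUBIC)
    for i in range(0,w,10):
        cv2.line(c,(i*f,0),(i*f,6 if i%50 else 14),(0,0,255),1); cv2.putText(c,str(x+i),(i*f,24),0,.33,(0,0,255),1)
    for j in range(0,h,10):
        cv2.line(c,(0,j*f),(6,j*f),(0,0,255),1); cv2.putText(c,str(y+j),(8,j*f+4),0,.33,(0,0,255),1)
    return c
cv2.imwrite("pics/decks.png",np.vstack([crop(S,160,142,110,80,7)[:,:][:, :770][:560]])) 
cv2.imwrite("pics/decksD.png",crop(D,165,235,115,65,6))
cv2.imwrite("pics/pressS.png",crop(S,245,135,110,125,5)[:600])
cv2.imwrite("pics/pressD.png",crop(D,200,115,100,95,6))
# combine
a=cv2.imread("pics/pressS.png");b=cv2.imread("pics/pressD.png")
E
```

```text
(no output)
```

View pics/decks.png

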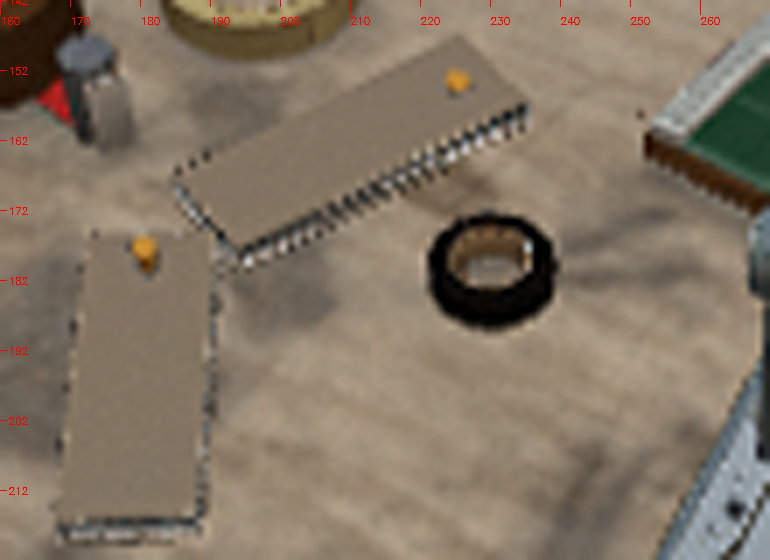

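View pics/pressS.png

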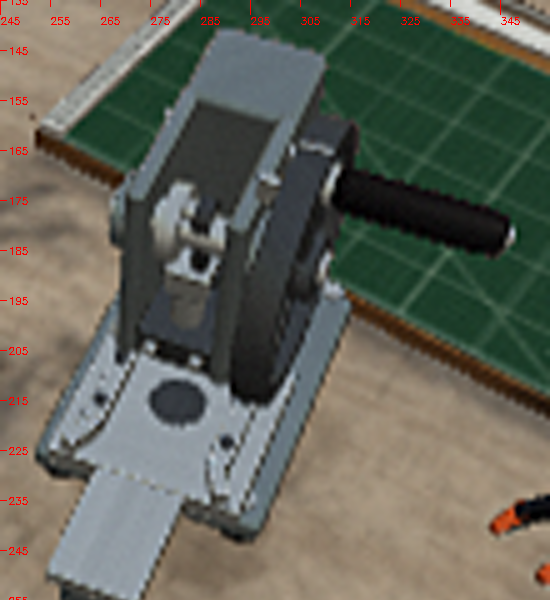

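View pics/pressD.png

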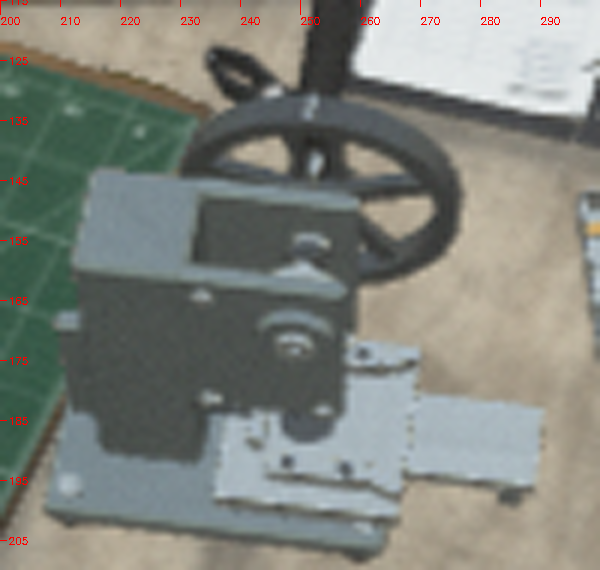

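```bash
cat > h.py <<'E'
import numpy as np
from plant import bot, cams, order
from scipy.optimize import least_squares
from scipy.spatial.transform import Rotation as R
C={n:cams.get_calibration(n) for n in("scene","side")}
def proj(n,P):
    c=C[n];p=np.atleast_2d(P)@c["view"][:3,:3].T+c["view"][:3,3]
    return np.c_[c["fx"]*p[:,0]/-p[:,2]+c["cx"],c["fy"]*-p[:,1]/-p[:,2]+c["cy"]]
def loc(pose,P):
    x,y,a=pose[:3];P=np.atleast_2d(P)
    return P@R.from_euler("z",a).as_matrix().T+[x,y,0]
def fit(obs,x0):
    def f(q): return np.concatenate([(proj(n,loc(q,P))-uv).ravel() for n,P,uv in obs])
    r=least_squares(f,x0,loss="soft_l1"); return r.x,f(r.x).reshape(-1,2)
E
python3 - <<'E'
from h import *
np.set_printoptions(precision=2,suppress=True)
pr=[("scene",(-132,26,40),(255,249.8)),("scene",(-132,-26,40),(273,254.4)),("scene",(-58,26,40),(263,229)),("scene",(-58,-26,40),(281.6,233.4)),
("side",(-132,26,40),(288.7,196.2)),("side",(-132,-26,40),(290.5,183)),("side",(-58,26,40),(267.5,194)),("side",(-58,-26,40),(268.8,180)),
("scene",(-24,32,222),(270.4,175)),("scene",(-24,-32,222),(294,179.4)),("side",(-24,32,222),(257.5,164.7)),("side",(-24,-32,222),(259.8,147.8)),("scene",(0,0,40),(280.6,215.4))]
q,r=fit(pr,[550,0,0]);print("press",q*[1,1,1]);print(r)
for k in("scene","side"):
    o=[p for p in pr if p[0]==k];print(k,fit(o,q)[0])
dk=[("scene",(82.5,30,16),(172.9,175.6)),("scene",(82.5,-30,16),(190.3,175.7)),("scene",(-82.5,30,16),(168.9,216.3)),("scene",(-82.5,-30,16),(189,216)),("scene",(60.5,0,26),(180.7,177.3)),
("side",(82.5,-30,16),(219.5,279.7)),("side",(-82.5,-30,16),(270.7,261.1)),("side",(-82.5,30,16),(275.8,279.7)),("side",(82.5,30,16),(225.3,295)),("side",(60.5,0,26),(227.8,282.9))]
d,r=fit(dk,[550,300,0]);print("deck",d);print(r)
for k in("scene","side"):
    o=[p for p in dk if p[0]==k];print(k,fit(o,d)[0])
for rr in(42,52,62):print(rr,proj("scene",loc(q,(0,-147,185+rr))),proj("side",loc(q,(0,-147,185+rr))))
E
```

```text
press [600.85 -32.22   0.21]
[[-1.06 -0.38]
 [-0.47  1.5 ]
 [ 0.85 -1.03]
 [ 0.1   0.47]
 [ 0.45 -1.03]
 [-0.3  -1.18]
 [-0.33 -0.94]
 [-0.21 -0.21]
 [-1.71 -1.43]
 [-0.28  1.46]
 [-0.15 -0.17]
 [-0.26 -0.89]
 [-0.99 -0.19]]
scene [601.62 -32.67   0.22]
side [599.91 -31.07   0.19]
deck [512.66 270.86  32.06]
[[-1.28 -0.07]
 [ 0.16 -0.89]
 [-2.31  0.56]
 [-1.6  -0.03]
 [-0.6   0.77]
 [-0.6  -2.91]
 [-1.64 -0.86]
 [-0.11 -1.93]
 [-0.7   0.02]
 [ 0.61 -0.34]]
scene [515.11 268.2   32.08]
side [510.11 273.35  32.04]
42 [[343.64 186.06]] [[255.74 115.6 ]]
52 [[344.47 183.22]] [[255.75 113.58]]
62 [[345.33 180.32]] [[255.77 111.53]]
```

```bash
cat >> h.py <<'E'
W=cams.get_calibration("wrist")
def wproj(s,P):
    Rt=R.from_quat(s["eef_rot"]).as_matrix();T=W["T_tool_cam"]
    p=(np.atleast_2d(P)-s["tcp_pos"])@Rt
    p=(p-T[:3,3])@T[:3,:3]
    v=np.c_[p[:,0],-p[:,1],-p[:,2]];rr=np.hypot(v[:,0],v[:,1]);th=np.arctan2(rr,v[:,2])
    return np.c_[W["cx"]+W["fx"]*th*v[:,0]/rr,W["cy"]+W["fy"]*th*v[:,1]/rr]
def down(phi): return [np.cos(phi/2),np.sin(phi/2),0.,0.]
def wfit(s,P,uv,x0,w=None):
    f=lambda q:(wproj(s,loc(q,P))-uv).ravel()
    r=least_squares(f,x0,loss="soft_l1");return r.x,f(r.x).reshape(-1,2)
E
python3 - <<'E'
from h import *
import cv2,pickle
d=np.array([512.7,270.9,0.644]);q=np.array([600.9,-32.2,0.21])
for p,a in(((d),0.644),((q),0.21)):
  for k in(0,np.pi,-np.pi):
    j=bot.solve_ik(list(loc(p,(-40,0,200))[0]),down(a+k)); print(a,k,None if j is None else np.round(j,2))
g=loc(d,(-30,0,130))[0]
bot.move_ptp(list(g),down(d[2]))
bot.pause(.3)
s=bot.read_state();im=cams.camera("wrist");pickle.dump(s,open("s1.pkl","wb"));cv2.imwrite("pics/w1.png",im[:,:,::-1])
b=cv2.resize(im[:,:,::-1],None,fx=1.5625,fy=1.5625,interpolation=cv2.INTER_CUBIC)
for u in wproj(s,loc(d,[(82.5,30,16),(82.5,-30,16),(-82.5,30,16),(-82.5,-30,16),(60.5,0,26)])):
    print(u);cv2.circle(b,tuple(int(v*1.5625) for v in u),4,(0,0,255),1)
cv2.imwrite("pics/w1b.png",b);print(s["t"],s["tcp_pos"])
E
```

```text
0.644 0 [ 0.84  0.16 -0.32  0.   -1.09  1.38]
0.644 3.141592653589793 [ 0.84  0.16 -0.32  0.   -1.09 -1.76]
0.644 -3.141592653589793 [ 0.84  0.16 -0.32  0.   -1.09 -1.76]
0.21 0 [ 0.28  0.2  -0.28  0.   -1.1   1.51]
0.21 3.141592653589793 [ 0.28  0.2  -0.28  0.   -1.1  -1.64]
0.21 -3.141592653589793 [ 0.28  0.2  -0.28  0.   -1.1  -1.64]
[222.19173134  68.48382346]
[288.8626205   68.41893853]
[225.58911379 240.80013603]
[285.86660069 240.70213573]
[255.58745809  90.75135129]
2.425 [488.59161609 253.31778841 130.00477316]
```

View pics/w1b.png

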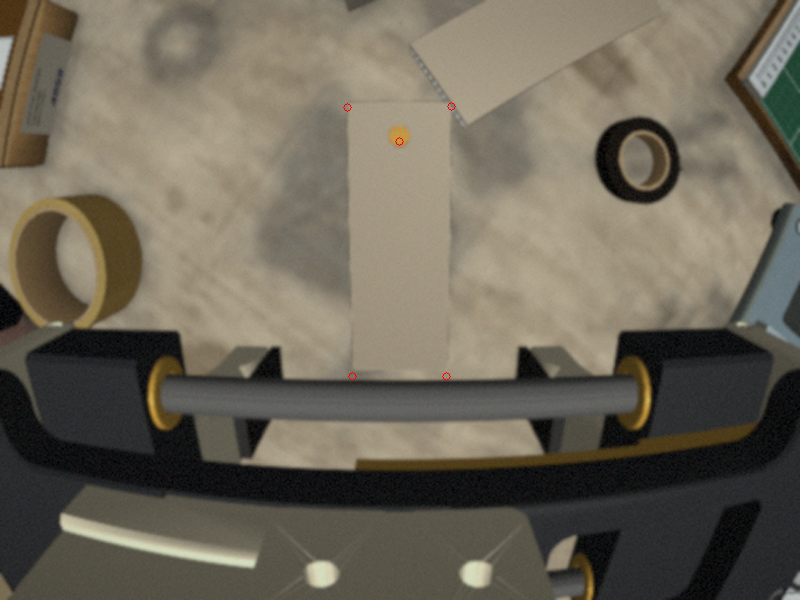

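```bash
cat > q.json <<'E'
E
python3 - <<'E'
from h import *
import cv2,pickle
d=np.array([512.7,270.9,0.644]);d[:2]+=3.4*np.array([np.cos(.644),np.sin(.644)])
q=np.array([600.9,-32.2,0.21])
g=loc(d,(-30,0,3))[0]
bot.line_to(list(g+[0,0,30]),150);bot.line_to(list(g),60)
s=bot.read_state();print(s["tcp_pos"],s["contact_force"])
bot.move_gripper(50,40);s=bot.read_state();print(s["width"],s["finger_force"])
bot.line_to(list(g+[0,0,57]),80)
p=loc(q,(-195,0,62))[0]
bot.line_to(list(p),180,down(q[2]));bot.pause(.3)
s=bot.read_state();im=cams.camera("wrist");pickle.dump(s,open("s2.pkl","wb"));cv2.imwrite("pics/w2.png",im[:,:,::-1])
b=cv2.resize(im[:,:,::-1],None,fx=1.5625,fy=1.5625,interpolation=cv2.INTER_CUBIC)
M=[(-132,26,40),(-132,-26,40),(-58,40,53),(-58,-40,53),(-38,31.5,53),(-38,-31.5,53),(0,0,40),(-24,32,96),(-24,-32,96)]
D=[(82.5,30,75),(82.5,-30,75)]
for u in wproj(s,loc(q,M)):
    print(u);cv2.circle(b,tuple(int(v*1.5625) for v in u),4,(0,0,255),1)
for u in wproj(s,loc([*loc(q,(-165,0,0))[0][:2],q[2]],D)):
    print(u);cv2.circle(b,tuple(int(v*1.5625) for v in u),4,(0,255,0),1)
cv2.imwrite("pics/w2b.png",b);print(s["t"],s["tcp_pos"],s["width"],s["contact_force"])
E
```

```text
[491.40124139 254.87149537   2.76419615] [-0.1752669  -0.01340316  1.07068182]
59.583312924134525 39.99448835849762
[212.89482414 125.05688961]
[299.52959571 124.9788522 ]
[186.11202153   2.30316251]
[325.97135251   2.25285302]
[201.78925328 -27.9680005 ]
[310.18234842 -27.99791874]
[255.8411211  -67.23657318]
[187.68970035 -87.10134128]
[324.43052336 -87.07197169]
[194.64233307  29.11887074]
[317.83578779  29.08395577]
7.6917 [410.21307637 -72.62150119  61.9349486 ] 59.30743323906779 [-0.01950038  0.31837587 -1.84123735]
```

View pics/w2b.png

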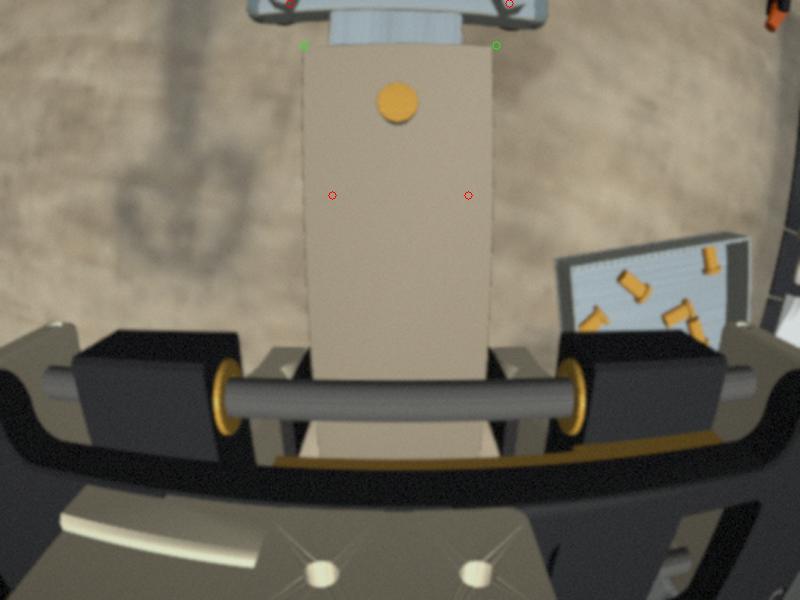

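```bash
python3 - <<'E'
from h import *
import cv2
q=np.array([600.9,-32.2,0.21]);Rm=R.from_euler("z",-q[2])
y=0.7
def go(x,z,v): bot.line_to(list(loc(q,(x,y,z))[0]),v); s=bot.read_state();return Rm.apply(s["contact_force"])
print(go(-174,62,80));print(go(-174,43.4,40))
f0=go(-172,43.4,40)
for x in range(-168,-121,4):
    f=go(x,43.4,60)-f0; print(x,np.round(f,1))
    if abs(f[1])>9 or abs(f[0])>8: print("stop");break
s=bot.read_state();print(s["t"])
im=cams.camera("wrist");cv2.imwrite("pics/w3.png",im[:,:,::-1])
cv2.imwrite("pics/w3b.png",cv2.resize(im[:260,100:412,::-1],None,fx=2.3,fy=2.3,interpolation=cv2.INTER_CUBIC))
E
```

```text
[-0.70586862 -0.33518188 -2.02450895]
[ 0.21816835 -0.34459729 -1.39935852]
-168 [-0.5  0.2  0.8]
-164 [ 0.6 -0.2  1. ]
-160 [-1.2 -0.5  0.4]
-156 [-0.6  0.7  0.6]
-152 [-0.3 -0.4 -0.4]
-148 [-0.7 -0.1  1.8]
-144 [-0.3  1.   0.8]
-140 [ 0.5 -0.3  1.4]
-136 [-0.5  0.2  0.2]
-132 [ 0.8 -0.5  0.8]
-128 [-0.3 -1.   0.2]
-124 [0.3 0.8 0.3]
12.025
```

```bash
python3 - <<'E'
from h import *
import cv2
q=np.array([600.9,-32.2,0.21]);Rm=R.from_euler("z",-q[2])
def go(x,z,v,y=0.8):
    bot.line_to(list(loc(q,(x,y,z))[0]),v)
def F(n=4):
    a=[]
    for _ in range(n): bot.pause(.02);a.append(Rm.apply(bot.read_state()["contact_force"]))
    return np.mean(a,0)
bot.move_gripper(86); go(-124,90,120);go(-199,90,200);bot.move_gripper(0,20);go(-199,45,100)
f0=F(8);print(f0)
x=-199;st=3;fx=0
while x<-145:
    x+=st;go(x,45,60 if st>1 else 20);f=F()-f0
    print(round(x,1),np.round(f,1),end=" ")
    if x>-165: st=1
    if x>-158: st=.5
    if f[0]<-4: break
s=bot.read_state();print("\n",s["t"],Rm.apply(s["tcp_pos"]-[q[0],q[1],0]))
E
```

```text
[-0.23228927 -0.05342     0.25526002]
-196 [ 0.5  0.  -0.3] -193 [ 0.4 -0.3 -0.4] -190 [ 0.3  0.1 -0.5] -187 [ 0.4  0.1 -0.1] -184 [ 0.2  0.3 -0. ] -181 [ 0.5  0.4 -0.3] -178 [-0.1  0.3 -0. ] -175 [-0.1  0.4 -0.4] -172 [0.4 0.  0.1] -169 [ 0.4 -0.  -0.5] -166 [-0.1  0.1 -0.3] -163 [ 0.1 -0.3 -0.3] -162 [-0.   0.3 -0.2] -161 [ 0.2  0.6 -0.3] -160 [ 0.1  0.2 -0.3] -159 [ 0.2  0.2 -0.7] -158 [ 0.2  0.4 -0.1] -157 [ 0.2  0.  -0.1] -156.5 [ 0.   0.3 -0.9] -156.0 [-0.  -0.2 -0.6] -155.5 [ 0.  -0.   0.2] -155.0 [-0.   0.  -0.4] -154.5 [-0.   0.2  0.1] -154.0 [-0.3 -0.2 -0.5] -153.5 [-0.3  0.2 -0.2] -153.0 [ 0.  -0.1 -0.4] -152.5 [-1.   0.   0.5] -152.0 [-3.7  0.5  1.2] -151.5 [-4.9  0.8  2.2] 
 25.15 [-152.60511465    0.74929617   44.74939427]
```

```bash
python3 - <<'E'
from h import *
import cv2
q=np.array([600.9,-32.2,0.21])
P=lambda x,y,z:list(loc(q,(x,y,z))[0])
o=down(q[2]-np.pi/2)
bot.line_to(P(-170,.8,45),100);bot.line_to(P(-170,.8,300),250)
bot.move_ptp(P(0,-122,285),o);bot.pause(.2)
s=bot.read_state();print(s["t"],s["tcp_pos"],P(0,-122,285),s["joint_pos"])
for th in np.arange(0,6.3,.8):
    print(bot.solve_ik(P(60*np.sin(th),-122,166+60*np.cos(th)),o) is not None,end=" ")
A=cams.camera("scene")[:,:,::-1];B=cams.camera("side")[:,:,::-1]
cr=lambda im,x,y:cv2.resize(im[y:y+150,x:x+100],None,fx=4,fy=4,interpolation=cv2.INTER_CUBIC)
cv2.imwrite("pics/v1.png",np.hstack([cr(A,240,130),cr(B,205,90)]))
E
```

```text
28.0667 [ 626.07217762 -151.13185938  285.65214114] [np.float64(626.3321077812241), np.float64(-151.51977159634606), np.float64(285.0)] [ 6.55263800e-02  2.77853611e-01  3.02166181e-02  6.57593770e-06
 -1.32220585e+00  1.45736948e-01]
True True True True True True True True
```

View pics/v1.png

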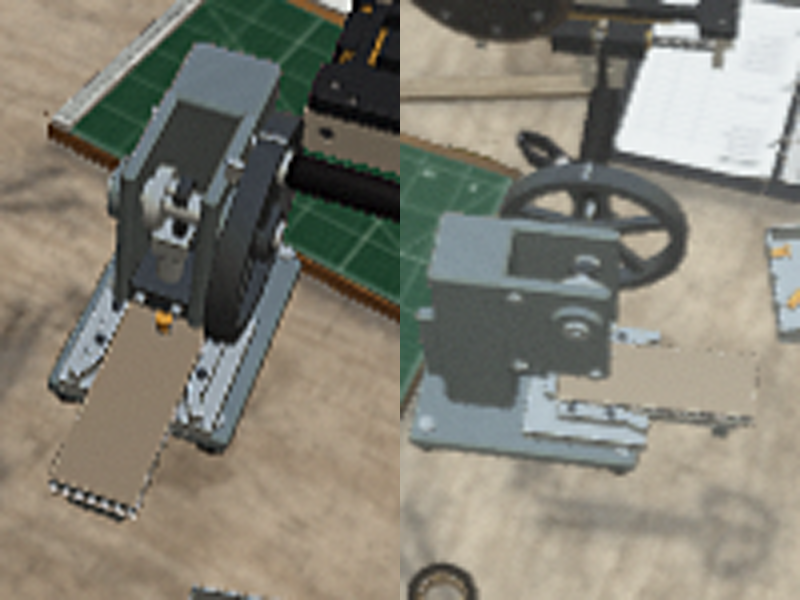

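The deck lies flat between the guides, with its brass post under the ram at crop pixel (163,320). Next I touch the handle to find its radius and grip it.

```bash
python3 - <<'E'
from h import *
q=np.array([600.9,-32.2,0.21])
P=lambda x,y,z:list(loc(q,(x,y,z))[0])
Fz=lambda:np.mean([(bot.pause(.01),bot.read_state()["contact_force"][2])[1] for _ in range(4)])
bot.line_to(P(0,-122,263),100);f0=Fz();z=263
while z>233:
    z-=1;bot.line_to(P(0,-122,z),30);f=Fz()-f0
    if f>2:break
s=bot.read_state();r=s["tcp_pos"][2]-197;print(z,f,s["tcp_pos"],"r",r,s["t"])
if 40<r<64:
    bot.line_to(P(0,-122,z+6),100);bot.move_gripper(70)
    bot.line_to(P(0,-122,166+r),80)
    f0=np.mean([(bot.pause(.02),bot.read_state()["contact_force"])[1] for _ in range(6)],0)
    bot.move_gripper(15,40);bot.pause(.1);s=bot.read_state()
    print(s["width"],s["finger_force"],s["tcp_pos"],s["contact_force"]-f0,f0,s["t"])
    np.save("f0.npy",f0);np.save("r.npy",r)
E
```

```text
251 4.096594510511739 [ 626.55397818 -151.69397359  251.53724302] r 54.53724301887249 31.9667
23.173790082870916 39.70317184925079 [ 626.54494792 -151.57922414  220.6676917 ] [ 0.91137424 -0.0427155   0.09598671] [0.26558597 0.25899914 0.23308435] 35.0667
```

```bash
cat > crank.py <<'E'
from h import *
import sys,json,os
q=np.array([600.9,-32.2,0.21]);Rm=R.from_euler("z",-q[2]);f0=np.load("f0.npy");r=float(np.load("r.npy"))
st=json.load(open("st.json")) if os.path.exists("st.json") else dict(th=0.,d=0.)
end=float(sys.argv[1]);th,d=st["th"],st["d"];k=0.12
def meas(n=2):
    fs=[]
    for _ in range(n):
        bot.pause(.01);s=bot.read_state();fs.append(s["contact_force"]-f0)
    p=Rm.apply(s["tcp_pos"]-[q[0],q[1],0]);f=Rm.apply(np.mean(fs,0))
    a=np.arctan2(p[0],p[2]-166);u=np.array([np.sin(a),0,np.cos(a)]);t=np.array([np.cos(a),0,-np.sin(a)])
    return a%(2*np.pi),np.hypot(p[0],p[2]-166),f@u,f@t,f[1],s["t"]
relax=0;n=0
while th<end-1e-6:
    if relax==0: th=min(end,th+.1)
    rr=r+d
    bot.line_to(list(loc(q,(rr*np.sin(th),-122,166+rr*np.cos(th)))[0]),35)
    a,ra,fr,ft,fy,t=meas();n+=1
    if n%2 or relax: print(f"{th:.2f} a{a:.2f} r{ra:.2f} d{d:.2f} fr{fr:.1f} ft{ft:.1f} fy{fy:.1f} t{t:.2f}")
    d+=k*fr
    relax=relax+1 if abs(fr)>5.5 and relax<4 else 0
    if abs(fr)>9 and relax==0: print("STOP");break
json.dump(dict(th=th,d=d),open("st.json","w"))
E
python3 crank.py 0.8
```

```text
0.10 a0.11 r54.51 d0.00 fr-0.1 ft-0.2 fy-2.0 t35.39
0.30 a0.30 r54.49 d-0.16 fr-1.3 ft1.1 fy-5.2 t36.04
0.50 a0.50 r54.33 d-0.40 fr-0.7 ft1.1 fy-6.2 t36.69
0.70 a0.70 r54.19 d-0.59 fr-1.1 ft1.4 fy-7.6 t37.34
```

```bash
sed -i 's/dict(th=0.,d=0.)/dict(th=0.,d=0.,y=0.)/; s/^relax=0;n=0/relax=0;n=0;y=st.get("y",0.)/; s/,-122,166+rr/,-122+y,166+rr/; s/d+=k\*fr/d+=k*fr;y+=.08*fy/; s/dict(th=th,d=d)/dict(th=th,d=d,y=y)/; s/ t{t:.2f}/ y{y:.2f} t{t:.2f}/' crank.py; echo 'print(bot.read_state()["width"])'>>crank.py; python3 crank.py 1.6
```

```text
0.90 a0.90 r54.01 d-0.85 fr-1.0 ft2.8 fy-8.3 y0.00 t37.98
1.10 a1.11 r53.83 d-0.94 fr0.5 ft3.2 fy-4.9 y-1.20 t38.62
1.30 a1.31 r53.74 d-0.78 fr1.7 ft3.7 fy-1.0 y-1.86 t39.25
1.50 a1.51 r53.83 d-0.44 fr0.9 ft4.2 fy1.9 y-1.96 t39.89
23.274975304417524
```

```bash
python3 crank.py 3.5
```

```text
1.70 a1.71 r53.98 d-0.28 fr-0.2 ft3.9 fy1.5 y-1.64 t40.54
1.90 a1.87 r54.58 d-0.41 fr-2.6 ft-4.3 fy3.2 y-1.42 t41.19
2.10 a2.05 r54.66 d-0.92 fr-0.7 ft-4.9 fy2.1 y-0.96 t41.83
2.30 a2.25 r54.64 d-0.84 fr1.5 ft-6.6 fy0.5 y-0.72 t42.47
2.50 a2.46 r54.82 d-0.34 fr2.8 ft-5.7 fy0.4 y-0.61 t43.11
2.70 a2.67 r55.12 d0.35 fr1.9 ft-4.3 fy0.5 y-0.55 t43.76
2.90 a2.90 r55.52 d0.88 fr1.3 ft-2.3 fy1.3 y-0.46 t44.41
3.10 a3.11 r55.86 d1.06 fr1.3 ft0.4 fy1.5 y-0.27 t45.06
3.30 a3.31 r56.17 d1.39 fr1.4 ft1.4 fy2.2 y0.01 t45.71
3.50 a3.50 r56.35 d1.85 fr0.9 ft-0.1 fy2.2 y0.35 t46.36
22.842762389661154
```

```bash
python3 crank.py 6.2832
```

```text
3.60 a3.61 r56.56 d1.96 fr1.0 ft0.9 fy2.5 y0.53 t46.68
3.80 a3.81 r56.84 d2.26 fr1.8 ft-0.1 fy1.3 y0.86 t47.33
4.00 a4.01 r57.03 d2.44 fr0.8 ft0.4 fy1.1 y1.04 t48.00
4.20 a4.21 r57.17 d2.52 fr0.2 ft0.1 fy1.6 y1.21 t48.67
4.40 a4.41 r57.11 d2.49 fr0.1 ft-0.8 fy1.3 y1.43 t49.33
4.60 a4.61 r56.98 d2.50 fr0.2 ft-0.1 fy-0.6 y1.48 t50.00
4.80 a4.81 r56.98 d2.52 fr-0.3 ft-0.4 fy-0.1 y1.45 t50.67
5.00 a5.01 r56.82 d2.41 fr-0.7 ft-0.6 fy-0.9 y1.44 t51.33
5.20 a5.21 r56.65 d2.24 fr-1.0 ft-1.2 fy-0.9 y1.29 t51.99
5.40 a5.41 r56.44 d2.02 fr-1.3 ft-1.7 fy-1.7 y1.21 t52.64
5.60 a5.61 r56.16 d1.69 fr-0.8 ft-1.2 fy-2.0 y1.01 t53.29
5.80 a5.81 r55.94 d1.47 fr-1.8 ft-1.4 fy-1.5 y0.59 t53.94
6.00 a6.01 r55.65 d1.10 fr-1.5 ft-0.6 fy-1.5 y0.38 t54.59
6.20 a6.21 r55.29 d0.67 fr-1.5 ft-0.1 fy-2.6 y0.14 t55.24
22.946611544767592
```

```bash
python3 - <<'E'
from h import *
import cv2
bot.move_gripper(70);s=bot.read_state();p=s["tcp_pos"];bot.line_to([p[0],p[1],p[2]+75],120)
q=np.array([600.9,-32.2,0.21]);bot.line_to(list(loc(q,(-60,-250,300))[0]),200);bot.pause(.2)
print(bot.read_state()["t"])
A=cams.camera("scene")[:,:,::-1];B=cams.camera("side")[:,:,::-1]
cr=lambda im,x,y:cv2.resize(im[y:y+150,x:x+100],None,fx=4,fy=4,interpolation=cv2.INTER_CUBIC)
cv2.imwrite("pics/v2.png",np.hstack([cr(A,255,130),cr(B,205,90)]))
E
```

```text
58.3167
```

View pics/v2.png

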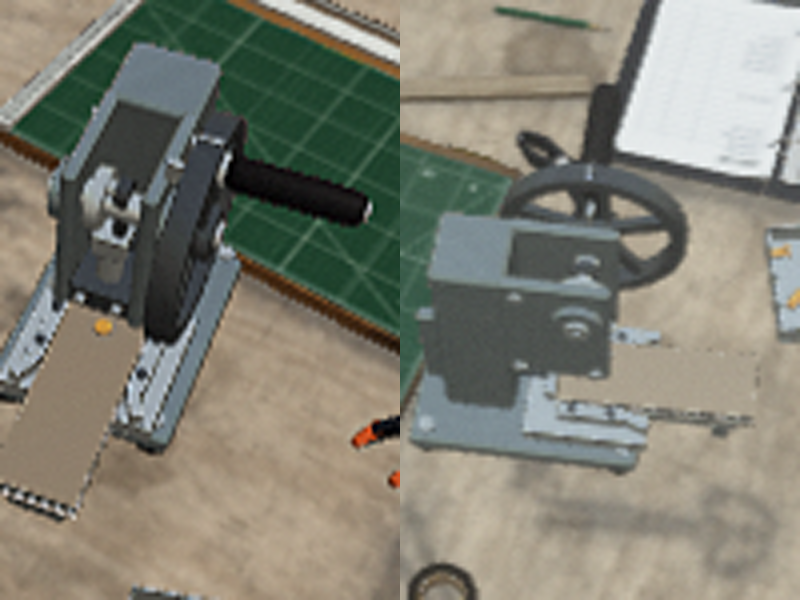

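The post is now flat on the deck at crop pixel (103,326). The deck has not moved, the handle is straight up, and the robot is clear of everything.

```bash
python3 -c "
from plant import bot, cams, order
print(order.close_job())"
```

```text
the job is handed in; nothing more can be done
None
```

I handed the job in at about 58 s: the last picture shows the deck against the gauge with its post pressed flat and the handle straight up after one turn; the job's verdict was not reported back.

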